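Index the sample carriage under the UV lamp and start the exposure

ROBOT

A 6-joint arm with a two-finger parallel gripper is mounted at the origin on the work surface. World frame = base frame: x ahead of the robot, y to its left, z up, the work surface at z = 0. Lengths are in mm, angles in rad, forces in N, time in s.
With the tool pointing down it reaches from about 275 to 825 mm from the base axis. Payload 4.9 kg.
Tool frame: the origin (TCP) lies on the mounting face of the last link; the fingertips stand 173 mm ahead of it and the grasp point (between the pads) lies 155 mm ahead of it; z points along the fingers, y is the line along which they close (so a half turn about z gives the same grasp; the last joint's range is limited). The gripper opens to 85 mm and grips with 20 to 120 N. Pads are 22 mm wide; open, the fingers measure 114 mm over their backs; the gripper's body (76 mm by 85 mm) begins 54 mm behind the grasp point. The pads swing forward as they close: fully open they stand 13 mm farther back than shut.
Start: joints at [1.031, 0.326, -0.193, 1.052, 0, 1.437], TCP at [217.111, 505.353, 404.681] pointing down, gripper open.
Joint ranges: [-2.65, 2.65], [-0.97, 1.79], [-1.3, 1.35], [-1.93, 2.1], [-1.47, 1.37], [-3.14, 3.14]. Speed limits (rad/s): [2.57, 2.57, 3.14, 3.14, 3.14, 3.14].

INTERFACE

Orientations are given as a unit quaternion [x, y, z, w].
In Python, from cell import robot gives the robot as it stands.
- The arm moves only by the tool apply_moves, never from a script. Its argument "deltas" is a list of rows, each an object with "dp": the shift along the tool's x, y, z in mm, a list of three; "rotation": the turn, a rotation vector about the tool's x, y, z in rad, a list of three. A call has 1 to 8 rows; each row shifts and turns the commanded pose from where the row before left it, along the tool's axes as they then stand; what a row does not reach is not made up. A row lasts 1/12 s, in which the tool goes at most 41.7 mm and 7.16 degrees, less where a joint would pass 70% of its speed; a pose out of reach is approached as far as the arm can. A call is refused whole if a number of a shift passes 41.7 or a number of a turn 0.125, either way. A call with a gripper value outside its range is refused whole. "gripper" is the closure in counts, from 0 (fully open) to 255 (shut), set as the call begins (left out, the last holds). The fingers move at their own pace and stop on an object; "grip_force" is the grip in N (left out, the last holds). Time passes only in rows, so rows that do not move let the fingers close. It gives the time, the measured TCP pose, the force, the opening and the grip force at its end, in the units of the state.
- robot.read_state(): the state, without advancing time (a new reading comes with each control period).
- robot.capture(name): name is "scene" or "top" or "wrist"; returns a dict with "color" (384x512x3 uint8, red, green, blue), "camera_matrix" (3x3 intrinsics, pixels), "k1" (the pictures are not rectified: a ray, as slopes to the right and down, at radius r is drawn at 1 + k1 r^2 times it, then the intrinsics apply), "cam_to_world" (4x4, takes a point from camera to world coordinates); the wrist camera has in their place "hand_eye" (4x4, takes a point from camera to tool coordinates, whose origin is the TCP and whose axes are the flange's). Camera axes: x right, y down, z forward; pixel columns grow to the right and rows downward; lengths in mm; the calibration is good to about 2 mm. A picture is of the moment at which its call begins: read the wrist's pose just before it. There is no depth.
- robot.job_done(): hands the job in; it is judged then, once.
Trained networks look in a picture, given as the dict that the camera call returned (one of the last four; its "shot" number tells which), for a name from the list of things; names that differ only in an ending like _2 or _b are one class to them, and where a whole thing is asked for, a point or a joint stands for the part that bears it (a point fixed in the world has none). Each returns a list of dicts, best first, with "confidence" (0 to 1); they miss things now and then, are a little off and sometimes report something else, mostly with a low value. They report only what shows in the picture. A call takes as long as a camera call.
- robot.cut_out(picture, name): "region" (384x512 bool, what is visible of it).
- robot.landmark_of(picture, name): "at" ([x, y, z] in mm, in world coordinates, good to about 4 mm: a listed point, or the origin of a listed thing).
The state is a dict: "time_s": time; "qpos": joint angles; "joint_velocities": joint speeds; "tau": joint torques, N m; "eef_pos": TCP position; "ee_rot": TCP orientation; "contact_force": force on the tool from outside, world axes, zero at the start; "wrist_torque": the same for the moment, N m; "opening": opening from 0.0 (shut) to 1.0 (fully open); "grip_force": force on a finger pad.
Only numpy, scipy, OpenCV 4.12 (cv2) and the standard library are available. Lean on these libraries where they do the work, as an engineer would, in place of code of your own. Each camera call takes 0.05 s, during which the arm holds its last target. There are 200 camera calls.

TASK

On the UV exposure rail, push the black carriage with your fingertips towards the lamp until you feel it click into the notch of the yellow index clamp (past the blue clamp if that one comes first) and do not push it on beyond the yellow one. Then press the green start button on top of the lamp fully down and let it come back up. Do not touch, lift or tip the sample jar riding in the carriage, and leave everything else on the bench where it is.

Things in the scene. Friction and masses are not known exactly. Their poses are not given: they have to be found in the camera images.
- rail: Exposure rail, fixed for the run: aluminium plate 130 mm wide (x), 14 mm thick, from y = -250 to +270 mm, with a dark profile 50 mm wide, top 42 mm above the table, and a black end block at y = -230 mm, top at 44 mm. Origin on the table on the rail's middle line, z up; its +y points along the rail to the lamp, a white housing 120 (x) by 95 mm (y) centred at y = +213 mm, top at 122 mm.
- carriage (a joint): Carriage travel from its start along the rail's +y (m): 0 at the start, grows towards the lamp, end stops at -0.006 and 0.245; friction about 2 N; it cannot lift off. Black block 100 (rail x) by 80 mm (y), 42 to 72 mm above the table, with a 50 mm square aluminium nest on top (rim at 77 mm) and on its +x side an aluminium arm 22 mm wide, out to 92 mm, with a ball plunger below.
- carriage_tail (a point): Centre of the carriage's flat tail face, the one away from the lamp, the face to push: 100 mm wide, 30 mm high; this point is 15 mm above the carriage's underside and 57 mm above the table. Axes as the rail's; push along +y.
- carriage_mark (a point): On the carriage's arm under its red line, over the spring ball, 42 mm above the table, 75 mm off the middle line along +x; same rail y as the carriage's middle, 40 mm ahead of the tail face.
- carriage_nest (a point): Centre of the floor of the nest on the carriage, about 72 mm above the table; its inside is 42 mm square.
- sample_jar_mid (a point): Centre of the sample jar standing loose in the nest: amber jar with white cap, 32 mm diameter, 36 mm high, top about 108 mm above the table. Must not be touched.
- target_clamp: Yellow index clamp, fixed for the run at the rail's +x side, 60 (x) by 36 mm (y), 35 mm high, two steel ridges across its top with the notch between. Origin on the table under the notch's middle, axes as the rail's. Push rises to about 8 to 13 N with the mark 17 to 10 mm short; past the ridge (9 mm short) it drops and the carriage runs in by itself. Clicked in: mark at this origin's rail y, 2 mm play.
- other_clamp: Blue index clamp, same shape and same notch (the carriage clicks in and out of it in the same way, out with the same force); not the one wanted. It stands 50 to 115 mm before or after the yellow one along the rail; if before, the carriage must be pushed through it.
- start (a joint): Travel of the green start button, 0 up to 0.006 m fully down; springs back; about 5 N fully down.
- start_top (a point): Centre of the green button's top when up: 26 mm diameter cap standing on the lamp's top, 144 mm above the table; pressed straight down.
- spare_jar_mid (a point): Spare amber jar like the sample jar, 32 mm diameter, 36 mm high, on the table on the robot's side of the rail; loose, must not be moved; this point is half-way up on its axis
- resin_bottle_mid (a point): Amber resin bottle, 64 mm diameter, 150 mm high, beyond the rail; loose, must not be moved; this point is half-way up on its axis
- powder_jar_mid (a point): White jar with blue lid, 70 mm diameter, 80 mm high, beyond the rail; loose, must not be moved; this point is half-way up on its axis
- beaker_mid (a point): White cup, 72 mm diameter, 90 mm high, beyond the rail; loose, must not be moved; this point is half-way up on its axis
- screwdriver_grip (a point): Red-handled screwdriver, 170 mm long, lying on the robot's side of the rail; loose, must not be moved; this point is the middle of its handle.
- lens_puck_mid (a point): Amber lens disc, 44 mm diameter, 16 mm high, lying on the robot's side of the rail; loose, must not be moved; this point is half-way up on its axis

How it is judged (in metres and radians):
On the way, in this order (a step that is already met when the one before it is completed fails the run):
1. the carriage has clicked into the yellow clamp's notch and rests there (y of carriage_mark in the frame of target_clamp between -0.004 and 0.004 m and velocity of joint carriage between -0.01 and 0.01 m/s), for 0.3 s.
2. the start button is pressed fully down with the carriage still in the notch (y of carriage_mark in the frame of target_clamp between -0.004 and 0.004 m and value of joint start above 0.0045 m), for 0.05 s.
At the end, for the whole second after the job is handed in: the carriage rests in the yellow clamp's notch (mark within 4 mm of the notch's middle), the button is back up (under 1.5 mm) after a press of at least 4.5 mm, the sample jar stands upright in the nest (all of step 1 and value of joint start below 0.0015 m and horizontal distance between sample_jar_mid and carriage_nest below 0.012 m and angle between sample_jar_mid's own z axis and vertical below 0.2 rad); the robot touches nothing.
It fails at once if the carriage is pushed on past the yellow clamp's notch (by more than 12 mm) (y of carriage_mark in the frame of target_clamp above 0.012 m).
It fails at once if the start button is pressed while the carriage is not in the yellow clamp's notch (value of joint start above 0.003 m and not (y of carriage_mark in the frame of target_clamp between -0.004 and 0.004 m)).
It fails at once if the robot touches the sample jar (contact force between any of the fingers, the arm and sample_jar above 0.5 N).
It fails at once if the sample jar is lifted, tipped or leaves the nest (height (world z) of sample_jar_mid above 0.105 m or angle between sample_jar_mid's own z axis and vertical above 0.5 rad or horizontal distance between sample_jar_mid and carriage_nest above 0.02 m).
It fails at once if something else on the bench is moved by more than 20 mm (distance of any of spare_jar_mid, resin_bottle_mid, powder_jar_mid, beaker_mid, screwdriver_grip, lens_puck_mid from where it was at the start of the episode above 0.02 m).
It also fails if it takes over 56 s, if anything falls off the work surface, if the arm or the gripper's body presses on something with over 40 N, if the wrist force passes 120 N, or if a joint passes its speed limit or range.

## Working session

There is one attempt and no reset: what is moved stays moved. The work goes in short steps, Python scripts to look and compute and a tool call to move; the robot and the scene stay as the last step left them, time stands still between calls to the robot, and variables do not carry over. Pictures are saved under pics/ and viewed, at most 10 in all, crops included, and the job is handed in when it is done.

Besides the shell and the picture viewer there is one more tool, called as name(argument=value, ...), one argument or row to a line, values as JSON. apply_moves: Moves the arm, as the interface text tells. Its arguments: {"type":"object","properties":{"deltas":{"type":"array"},"gripper":{"type":"number"},"grip_force":{"type":"number"}},"required":["deltas"]}

```bash
mkdir -p pics
cat > h.py <<'E'
import numpy as np,cv2
from cell import robot
def und(p,u,v):
    K=np.array(p["camera_matrix"]);return cv2.undistortPoints(np.array([[[u,v]]],float),K,np.array([p["k1"],0,0,0,0.]))[0,0]
def onz(p,u,v,z,T=None):
    T=np.array(p["cam_to_world"]) if T is None else T
    x,y=und(p,u,v);d=T[:3,:3]@[x,y,1];o=T[:3,3];return o+d*(z-o[2])/d[2]
E
python3 - <<'E'
from h import *
s=robot.read_state();print(s["time_s"],s["eef_pos"],s["ee_rot"],s["contact_force"])
ims=[]
for c in("scene","top"):
    p=robot.capture(c);ims.append(p["color"])
    for n in("rail","carriage_tail","carriage_mark","carriage_nest","target_clamp","other_clamp","start_top","sample_jar_mid","spare_jar_mid","screwdriver_grip","lens_puck_mid","resin_bottle_mid","powder_jar_mid","beaker_mid"):
        r=robot.landmark_of(p,n);print(c,n,[(np.round(a["at"]).tolist(),round(a["confidence"],2)) for a in r[:2]])
    cv2.imwrite(f"pics/{c}1.png",p["color"][:,:,::-1])
print(robot.read_state()["time_s"])
E
```

```text
0.0 [216.94984366 505.10548671 403.8755584 ] [ 2.01506241e-01  9.79486819e-01 -8.42142904e-04 -3.12642495e-04] [-0.51442586 -0.09514946 -1.00733741]
scene rail [([515.0, -47.0, 2.0], 0.94), ([685.0, 211.0, 45.0], 0.62)]
scene carriage_tail [([554.0, -243.0, 54.0], 0.91), ([623.0, -193.0, 41.0], 0.28)]
scene carriage_mark [([621.0, -196.0, 42.0], 0.84), ([585.0, 5.0, -3.0], 0.29)]
scene carriage_nest [([546.0, -202.0, 74.0], 0.77)]
scene target_clamp [([596.0, -60.0, 6.0], 0.59)]
scene other_clamp [([585.0, 2.0, -3.0], 0.71)]
scene start_top [([477.0, 171.0, 142.0], 0.54)]
scene sample_jar_mid [([542.0, -202.0, 88.0], 0.84)]
scene spare_jar_mid [([418.0, -124.0, 20.0], 0.59)]
scene screwdriver_grip [([356.0, 72.0, 15.0], 0.6)]
scene lens_puck_mid [([389.0, -43.0, 10.0], 0.59)]
scene resin_bottle_mid [([743.0, -114.0, 76.0], 0.75)]
scene powder_jar_mid [([702.0, -5.0, 36.0], 0.77)]
scene beaker_mid [([683.0, 211.0, 44.0], 0.92)]
top rail [([517.0, -43.0, 2.0], 0.72)]
top carriage_tail [([554.0, -239.0, 57.0], 0.7)]
top carriage_mark [([620.0, -191.0, 41.0], 0.67)]
top carriage_nest [([546.0, -201.0, 77.0], 0.58)]
top target_clamp [([597.0, -66.0, 1.0], 0.87), ([552.0, -241.0, 57.0], 0.37)]
top other_clamp [([591.0, -2.0, -1.0], 0.84), ([598.0, -65.0, 3.0], 0.66)]
top start_top [([481.0, 174.0, 146.0], 0.5), ([359.0, 74.0, 13.0], 0.22)]
top sample_jar_mid [([548.0, -203.0, 90.0], 0.71)]
top spare_jar_mid [([419.0, -124.0, 19.0], 0.67)]
top screwdriver_grip [([358.0, 73.0, 12.0], 0.78)]
top lens_puck_mid [([389.0, -42.0, 9.0], 0.81)]
top resin_bottle_mid [([742.0, -120.0, 73.0], 0.92)]
top powder_jar_mid [([704.0, 0.0, 41.0], 0.83)]
top beaker_mid [([686.0, 212.0, 48.0], 0.71)]
1.5
```

View pics/scene1.png

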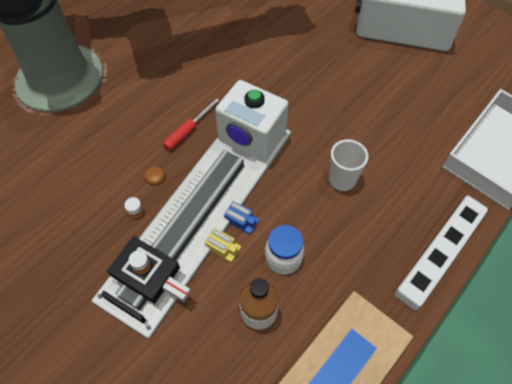

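View pics/top1.png

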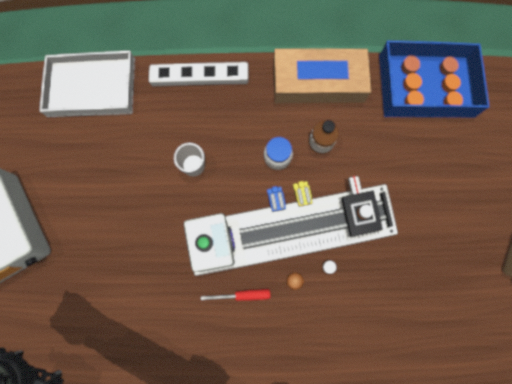

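Both views show the yellow clamp nearer the carriage than the blue one (scene: yellow at 222,243, blue at 240,216), so the carriage stops at the first clamp. The rail's heading is about 0.178 rad. The mark has about 129 mm to go. I'll shut the gripper and turn the tool so that its x axis runs along the rail's +y.

apply_moves(
  deltas=[
    {"dp": [0, 0, 0], "rotation": [0, 0, 0.123]},
    {"dp": [0, 0, 0], "rotation": [0, 0, 0.123]},
    {"dp": [0, 0, 0], "rotation": [0, 0, 0.123]},
    {"dp": [0, 0, 0], "rotation": [0, 0, 0.123]},
    {"dp": [0, 0, 0], "rotation": [0, 0, 0.123]},
    {"dp": [0, 0, 0], "rotation": [0, 0, 0.123]},
    {"dp": [0, 0, 0], "rotation": [0, 0, 0.123]},
    {"dp": [0, 0, 0], "rotation": [0, 0, 0.123]},
  ],
  gripper=255,
  grip_force=20,
)

```text
time_s: 2.17
eef_pos: [217.1, 505.4, 404.7]
ee_rot: [0.643, 0.766, -0.0, 0.0]
contact_force: [-0.3, 1.2, 0.8]
opening: 0.001
grip_force: 0.0
```

apply_moves(
  deltas=[
    {"dp": [-38, 9, 0], "rotation": [0, 0, 0]},
    {"dp": [-38, 9, 0], "rotation": [0, 0, 0]},
    {"dp": [-38, 9, 0], "rotation": [0, 0, 0]},
    {"dp": [-38, 9, 0], "rotation": [0, 0, 0]},
    {"dp": [-38, 9, 0], "rotation": [0, 0, 0]},
    {"dp": [-38, 9, 0], "rotation": [0, 0, 0]},
    {"dp": [-38, 9, 0], "rotation": [0, 0, 0]},
    {"dp": [-38, 9, 0], "rotation": [0, 0, 0]},
  ],
)

```text
time_s: 2.83
eef_pos: [342.9, 217.6, 404.9]
ee_rot: [0.64, 0.768, 0.0, 0.0]
contact_force: [0.4, 0.3, -1.0]
opening: -0.002
grip_force: 0.0
```

apply_moves(
  deltas=[
    {"dp": [-38, 9, 0], "rotation": [0, 0, 0]},
    {"dp": [-38, 9, 0], "rotation": [0, 0, 0]},
    {"dp": [-38, 9, 0], "rotation": [0, 0, 0]},
    {"dp": [-38, 9, 0], "rotation": [0, 0, 0]},
    {"dp": [-38, 9, 0], "rotation": [0, 0, 0]},
    {"dp": [-38, 9, 0], "rotation": [0, 0, 0]},
    {"dp": [-38, 9, 0], "rotation": [0, 0, 0]},
    {"dp": [-38, 9, 0], "rotation": [0, 0, 0]},
  ],
)

```text
time_s: 3.5
eef_pos: [468.6, -68.9, 404.9]
ee_rot: [0.641, 0.768, 0.0, 0.0]
contact_force: [1.1, 0.3, 0.5]
opening: 0.0
grip_force: 0.0
```

```bash
cat >> h.py <<'E'
from scipy.spatial.transform import Rotation as Ro
th=0.178
def rail(a): return np.round([a[0]*np.cos(th)+a[1]*np.sin(th),-a[0]*np.sin(th)+a[1]*np.cos(th),a[2]],1)
def wrist():
    s=robot.read_state();p=robot.capture("wrist");T=np.eye(4);T[:3,:3]=Ro.from_quat(s["ee_rot"]).as_matrix();T[:3,3]=s["eef_pos"]
    return s,p,T@np.array(p["hand_eye"])
E
python3 - <<'E'
from h import *
s,p,T=wrist();print(rail(s["eef_pos"]))
for n in("carriage_tail","carriage_mark","carriage_nest","target_clamp","other_clamp","start_top","sample_jar_mid"):
    print(n,[(rail(a["at"]).tolist(),round(a["confidence"],2)) for a in robot.landmark_of(p,n)[:2]])
cv2.imwrite("pics/w1.png",p["color"][:,:,::-1])
E
```

```text
[ 449.  -150.7  404.9]
carriage_tail []
carriage_mark [([575.9, -295.9, 42.3], 0.92), ([576.3, -174.8, -0.5], 0.74)]
carriage_nest [([503.7, -297.2, 71.1], 0.87)]
target_clamp [([574.3, -175.0, -0.5], 0.85), ([371.1, -107.1, 7.9], 0.66)]
other_clamp [([576.4, -100.8, -1.8], 0.85)]
start_top []
sample_jar_mid []
```

View pics/w1.png

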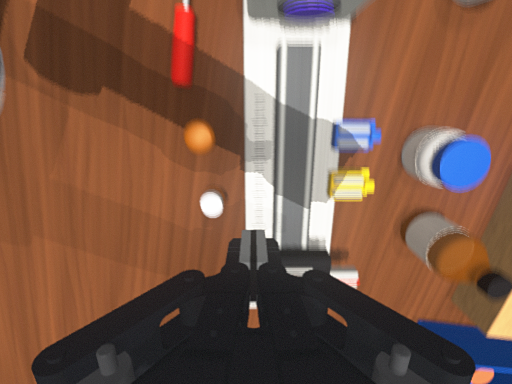

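Wrist view: rail nearly upright. Yellow clamp spans rows 170–202 at column 347, blue spans 119–151 at column 355. The carriage arm's red line is at about (343,277).

Run:
```python
from h import *
s,p,T=wrist()
for n,u,v,z in(("yel",347,186,35),("blue",352,135,35),("mark",343,277,46),("profL top",283,45,42),("profL bot",275,248,42),("profR top",318,45,42),("profR bot",307,248,42)): print(n,rail(onz(p,u,v,z,T)))
for n in("target_clamp","other_clamp"):
    r=robot.cut_out(p,n)[0];v,u=np.where(r["region"]);print(n,u.min(),u.max(),v.min(),v.max(),rail(onz(p,u.mean(),v.mean(),30,T)),r["confidence"])
```

```text
yel [ 574.9 -169.9   35. ]
blue [ 573.8 -102.5   35. ]
mark [ 581.1 -305.7   46. ]
profL top [481.8  -1.9  42. ]
profL bot [ 480.3 -260.    42. ]
profR top [521.5  -1.5  42. ]
profR bot [ 525.7 -259.9   42. ]
target_clamp 327 374 168 198 [ 578.6 -166.9   30. ] 0.6
other_clamp 330 381 120 149 [ 578.1 -102.2   30. ] 0.87
```

apply_moves(
  deltas=[
    {"dp": [-36, 9, 0], "rotation": [0, 0, 0]},
    {"dp": [-36, 9, 0], "rotation": [0, 0, 0]},
    {"dp": [-36, 9, 0], "rotation": [0, 0, 0]},
    {"dp": [-36, 9, 0], "rotation": [0, 0, 0]},
    {"dp": [-36, 9, 0], "rotation": [0, 0, 0]},
    {"dp": [-32, 8, 0], "rotation": [0, 0, 0]},
    {"dp": [0, 0, 0], "rotation": [0, 0, 0]},
    {"dp": [0, 0, 0], "rotation": [0, 0, 0]},
  ],
)

```text
time_s: 4.72
eef_pos: [558.8, -266.7, 403.9]
ee_rot: [0.641, 0.768, 0.0, -0.0]
contact_force: [-0.2, 1.5, -0.6]
opening: 0.001
grip_force: 0.0
```

Run:
```python
from h import *
s,p,T=wrist();print(rail(s["eef_pos"]))
for n in("rail","carriage_tail","carriage_mark","carriage_nest","target_clamp","other_clamp","sample_jar_mid"):
    print(n,[(rail(a["at"]).tolist(),round(a["confidence"],2)) for a in robot.landmark_of(p,n)[:2]])
cv2.imwrite("pics/w2.png",p["color"][:,:,::-1])
```

```text
[ 502.8 -361.4  403.9]
rail []
carriage_tail [([502.4, -332.6, 52.5], 0.98)]
carriage_mark [([572.8, -296.9, 41.1], 0.95)]
carriage_nest [([502.2, -295.2, 69.3], 0.96), ([502.8, -333.3, 53.7], 0.15)]
target_clamp [([574.8, -170.3, 1.4], 0.92), ([389.9, -194.6, 22.9], 0.42)]
other_clamp []
sample_jar_mid [([502.3, -300.8, 87.6], 0.9)]
```

View pics/w2.png

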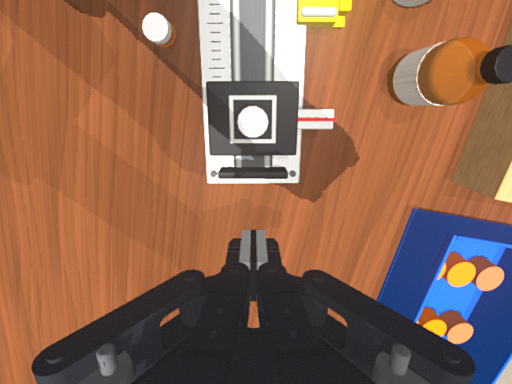

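Wrist view: carriage square to the tool. Tail edge is at row 157, the red mark at (317,120) and the end block at row 172. The networks agree: tail at s≈-334, mark at -297, yellow notch about -169. I'll descend behind the tail.

apply_moves(
  deltas=[
    {"dp": [-4, 0, 30], "rotation": [0, 0, 0]},
    {"dp": [0, -1, 35], "rotation": [0, 0, 0]},
    {"dp": [0, 0, 35], "rotation": [0, 0, 0]},
    {"dp": [0, 0, 30], "rotation": [0, 0, 0]},
    {"dp": [0, 0, 25], "rotation": [0, 0, 0]},
    {"dp": [0, 0, 19], "rotation": [0, 0, 0]},
    {"dp": [0, 0, 0], "rotation": [0, 0, 0]},
    {"dp": [0, 0, 0], "rotation": [0, 0, 0]},
  ],
)

```text
time_s: 5.78
eef_pos: [557.9, -269.3, 230.1]
ee_rot: [0.64, 0.768, -0.0, -0.001]
contact_force: [0.3, 0.0, 0.4]
opening: 0.002
grip_force: 0.0
```

apply_moves(
  deltas=[
    {"dp": [3, 0, 0], "rotation": [0, 0, 0]},
    {"dp": [3, 0, 0], "rotation": [0, 0, 0]},
    {"dp": [3, 0, 0], "rotation": [0, 0, 0]},
    {"dp": [3, 0, 0], "rotation": [0, 0, 0]},
    {"dp": [3, 0, 0], "rotation": [0, 0, 0]},
    {"dp": [3, 0, 0], "rotation": [0, 0, 0]},
  ],
)

```text
time_s: 6.28
eef_pos: [555.2, -252.1, 231.4]
ee_rot: [0.64, 0.768, -0.0, 0.001]
contact_force: [0.6, -2.3, 1.1]
opening: 0.002
grip_force: 1.0
```

apply_moves(
  deltas=[
    {"dp": [4, 0, 0], "rotation": [0, 0, 0]},
    {"dp": [4, 0, 0], "rotation": [0, 0, 0]},
    {"dp": [4, 0, 0], "rotation": [0, 0, 0]},
    {"dp": [4, 0, 0], "rotation": [0, 0, 0]},
    {"dp": [4, 0, 0], "rotation": [0, 0, 0]},
    {"dp": [4, 0, 0], "rotation": [0, 0, 0]},
    {"dp": [4, 0, 0], "rotation": [0, 0, 0]},
    {"dp": [4, 0, 0], "rotation": [0, 0, 0]},
  ],
)

```text
time_s: 6.95
eef_pos: [549.3, -220.4, 230.7]
ee_rot: [0.64, 0.768, 0.0, 0.0]
contact_force: [0.8, -2.2, 1.8]
opening: 0.0
grip_force: 1.2
```

apply_moves(
  deltas=[
    {"dp": [4, 0, 0], "rotation": [0, 0, 0]},
    {"dp": [4, 0, 0], "rotation": [0, 0, 0]},
    {"dp": [4, 0, 0], "rotation": [0, 0, 0]},
    {"dp": [4, 0, 0], "rotation": [0, 0, 0]},
    {"dp": [4, 0, 0], "rotation": [0, 0, 0]},
    {"dp": [4, 0, 0], "rotation": [0, 0, 0]},
    {"dp": [4, 0, 0], "rotation": [0, 0, 0]},
    {"dp": [4, 0, 0], "rotation": [0, 0, 0]},
  ],
)

```text
time_s: 7.62
eef_pos: [543.4, -188.8, 230.7]
ee_rot: [0.64, 0.768, 0.0, -0.0]
contact_force: [1.5, -2.6, 1.2]
opening: -0.003
grip_force: 1.2
```

Run:
```python
from h import *
s,p,T=wrist();print(rail(s["eef_pos"]),rail(s["contact_force"]))
for c in("wrist","scene","top"):
  if c!="wrist":p=robot.capture(c)
  for n in("carriage_tail","carriage_mark","carriage_nest","target_clamp"):
    print(c,n,[(rail(a["at"]).tolist(),round(a["confidence"],2)) for a in robot.landmark_of(p,n)[:2]])
  cv2.imwrite(f"pics/{c}3.png",p["color"][:,:,::-1])
```

```text
[ 501.4 -282.1  230.7] [ 1.  -2.9  1.2]
wrist carriage_tail [([502.7, -267.4, 52.8], 0.63)]
wrist carriage_mark [([574.0, -230.7, 44.5], 0.66)]
wrist carriage_nest []
wrist target_clamp [([573.5, -171.7, 1.4], 0.83), ([572.4, -233.6, 43.6], 0.63)]
scene carriage_tail [([502.0, -273.0, 54.8], 0.75)]
scene carriage_mark [([578.5, -231.6, 42.5], 0.7)]
scene carriage_nest [([504.0, -231.2, 74.0], 0.84), ([575.3, -166.6, 4.8], 0.15)]
scene target_clamp [([574.0, -164.9, -0.8], 0.92)]
top carriage_tail [([501.7, -268.6, 57.9], 0.64), ([579.6, -107.3, -0.4], 0.49)]
top carriage_mark [([575.0, -229.3, 39.7], 0.79), ([710.2, -246.9, 71.1], 0.34)]
top carriage_nest [([499.6, -228.6, 75.5], 0.92)]
top target_clamp [([574.7, -169.6, 2.7], 0.6)]
```

View pics/wrist3.png

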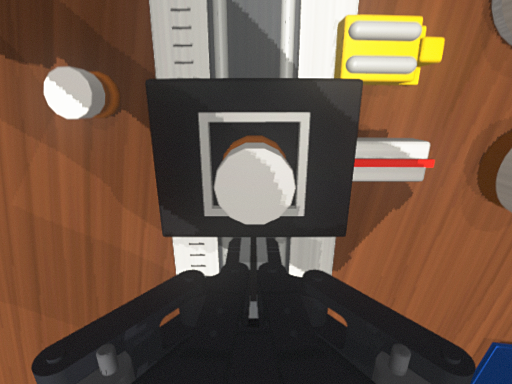

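The wrist view shows the fingers on the tail at row 236, with the jar upright. The red mark is at (395,162). The yellow ridges are at rows 30 and 65, so the notch middle is near row 47.

Run:
```python
from h import *
s,p,T=wrist();print(rail(s["eef_pos"]),s["time_s"])
for n,u,v,z in(("notch",382,47.5,36),("r1",385,30,38),("r2",383,65,38),("mark",395,162,50),("mark",395,162,54),("tail",255,236,72),("front",255,79,72)): print(n,z,rail(onz(p,u,v,z,T)))
```

```text
[ 501.4 -282.5  230.7] 8.3667
notch 36 [ 573.9 -171.5   36. ]
r1 38 [ 573.6 -163.1   38. ]
r2 38 [ 574.8 -181.    38. ]
mark 50 [ 583.9 -234.5   50. ]
mark 54 [ 581.7 -233.6   54. ]
tail 72 [ 502.3 -270.9   72. ]
front 72 [ 501.9 -192.3   72. ]
```

apply_moves(
  deltas=[
    {"dp": [4, 0, 0], "rotation": [0, 0, 0]},
    {"dp": [4, 0, 0], "rotation": [0, 0, 0]},
    {"dp": [4, 0, 0], "rotation": [0, 0, 0]},
    {"dp": [4, 0, 0], "rotation": [0, 0, 0]},
    {"dp": [4, 0, 0], "rotation": [0, 0, 0]},
    {"dp": [4, 0, 0], "rotation": [0, 0, 0]},
    {"dp": [4, 0, 0], "rotation": [0, 0, 0]},
    {"dp": [4, 0, 0], "rotation": [0, 0, 0]},
  ],
)

```text
time_s: 9.08
eef_pos: [537.7, -157.3, 230.7]
ee_rot: [0.64, 0.768, 0.0, 0.0]
contact_force: [0.9, -2.2, -0.8]
opening: -0.004
grip_force: 1.2
```

apply_moves(
  deltas=[
    {"dp": [1, 0, 0], "rotation": [0, 0, 0]},
    {"dp": [1, 0, 0], "rotation": [0, 0, 0]},
    {"dp": [1, 0, 0], "rotation": [0, 0, 0]},
    {"dp": [1, 0, 0], "rotation": [0, 0, 0]},
    {"dp": [1, 0, 0], "rotation": [0, 0, 0]},
    {"dp": [1, 0, 0], "rotation": [0, 0, 0]},
  ],
)

```text
time_s: 9.58
eef_pos: [536.7, -151.9, 230.7]
ee_rot: [0.64, 0.768, 0.0, 0.0]
contact_force: [0.6, -1.4, 0.8]
opening: -0.004
grip_force: 1.1
```

apply_moves(
  deltas=[
    {"dp": [1, 0, 0], "rotation": [0, 0, 0]},
    {"dp": [1, 0, 0], "rotation": [0, 0, 0]},
    {"dp": [1, 0, 0], "rotation": [0, 0, 0]},
    {"dp": [1, 0, 0], "rotation": [0, 0, 0]},
  ],
)

```text
time_s: 9.92
eef_pos: [535.9, -147.9, 230.7]
ee_rot: [0.64, 0.768, 0.0, 0.0]
contact_force: [0.8, -1.9, 0.3]
opening: -0.001
grip_force: 1.1
```

apply_moves(
  deltas=[
    {"dp": [1, 0, 0], "rotation": [0, 0, 0]},
    {"dp": [1, 0, 0], "rotation": [0, 0, 0]},
  ],
)

```text
time_s: 10.08
eef_pos: [535.6, -145.9, 230.7]
ee_rot: [0.64, 0.768, 0.0, 0.0]
contact_force: [1.4, -2.4, 1.1]
opening: -0.004
grip_force: 1.1
```

apply_moves(
  deltas=[
    {"dp": [1, 0, 0], "rotation": [0, 0, 0]},
    {"dp": [1, 0, 0], "rotation": [0, 0, 0]},
  ],
)

```text
time_s: 10.25
eef_pos: [535.4, -144.6, 230.8]
ee_rot: [0.64, 0.768, -0.001, 0.001]
contact_force: [1.4, -8.0, -0.9]
opening: 0.002
grip_force: 3.8
```

apply_moves(
  deltas=[
    {"dp": [1, 0, 0], "rotation": [0, 0, 0]},
    {"dp": [1, 0, 0], "rotation": [0, 0, 0]},
  ],
)

```text
time_s: 10.42
eef_pos: [535.3, -143.8, 230.9]
ee_rot: [0.641, 0.768, -0.002, 0.002]
contact_force: [2.0, -12.5, -3.6]
opening: 0.001
grip_force: 6.0
```

apply_moves(
  deltas=[
    {"dp": [0.7, 0, 0], "rotation": [0, 0, 0]},
    {"dp": [0.7, 0, 0], "rotation": [0, 0, 0]},
  ],
)

```text
time_s: 10.58
eef_pos: [535.2, -142.9, 230.9]
ee_rot: [0.641, 0.768, -0.003, 0.003]
contact_force: [1.8, -12.5, -4.3]
opening: -0.001
grip_force: 6.2
```

apply_moves(
  deltas=[
    {"dp": [0.7, 0, 0], "rotation": [0, 0, 0]},
    {"dp": [0.7, 0, 0], "rotation": [0, 0, 0]},
  ],
)

```text
time_s: 10.75
eef_pos: [535.0, -141.7, 230.9]
ee_rot: [0.641, 0.767, -0.003, 0.003]
contact_force: [1.7, -13.3, -3.1]
opening: -0.004
grip_force: 6.1
```

apply_moves(
  deltas=[
    {"dp": [0.7, 0, 0], "rotation": [0, 0, 0]},
    {"dp": [0.7, 0, 0], "rotation": [0, 0, 0]},
  ],
)

```text
time_s: 10.92
eef_pos: [534.3, -138.7, 230.8]
ee_rot: [0.641, 0.768, -0.0, 0.001]
contact_force: [1.0, -2.7, 0.7]
opening: -0.003
grip_force: 1.5
```

apply_moves(
  deltas=[
    {"dp": [0.7, 0, 0], "rotation": [0, 0, 0]},
    {"dp": [0.7, 0, 0], "rotation": [0, 0, 0]},
  ],
)

```text
time_s: 11.08
eef_pos: [533.6, -136.1, 230.6]
ee_rot: [0.64, 0.768, 0.0, -0.001]
contact_force: [0.2, -0.8, 0.1]
opening: 0.001
grip_force: 0.2
```

The force dropped from 13 N to about 0, so it clicked. I'll back off and check.

apply_moves(
  deltas=[
    {"dp": [-3, 0, 0], "rotation": [0, 0, 0]},
    {"dp": [-6, 0, 0], "rotation": [0, 0, 0]},
    {"dp": [-8, 0, 0], "rotation": [0, 0, 0]},
    {"dp": [-8, 0, 0], "rotation": [0, 0, 0]},
    {"dp": [0, 0, 0], "rotation": [0, 0, 0]},
  ],
)

```text
time_s: 11.5
eef_pos: [538.8, -162.8, 230.7]
ee_rot: [0.641, 0.768, -0.0, 0.001]
contact_force: [0.8, -0.6, 1.5]
opening: -0.004
grip_force: 0.0
```

Run:
```python
from h import *
s,p,T=wrist();print(rail(s["eef_pos"]),rail(s["contact_force"]))
for c in("wrist","scene","top"):
  if c!="wrist":p=robot.capture(c)
  for n in("carriage_tail","carriage_mark","target_clamp","start_top"):
    print(c,n,[(rail(a["at"]).tolist(),round(a["confidence"],2)) for a in robot.landmark_of(p,n)[:2]])
  cv2.imwrite(f"pics/{c}4.png",p["color"][:,:,::-1])
```

```text
[ 501.5 -255.7  230.7] [ 0.7 -0.7  1.5]
wrist carriage_tail [([502.5, -211.5, 51.4], 0.56)]
wrist carriage_mark [([573.1, -171.3, 41.2], 0.55)]
wrist target_clamp []
wrist start_top []
scene carriage_tail [([502.0, -213.0, 57.4], 0.73)]
scene carriage_mark []
scene target_clamp [([573.4, -162.7, 2.5], 0.85)]
scene start_top [([498.7, 84.3, 141.9], 0.57)]
top carriage_tail [([499.7, -212.8, 58.0], 0.9)]
top carriage_mark [([576.1, -172.5, 37.7], 0.84), ([708.9, -247.5, 75.5], 0.29)]
top target_clamp [([579.0, -172.3, 0.7], 0.67)]
top start_top [([503.0, 84.8, 144.8], 0.67)]
```

View pics/wrist4.png

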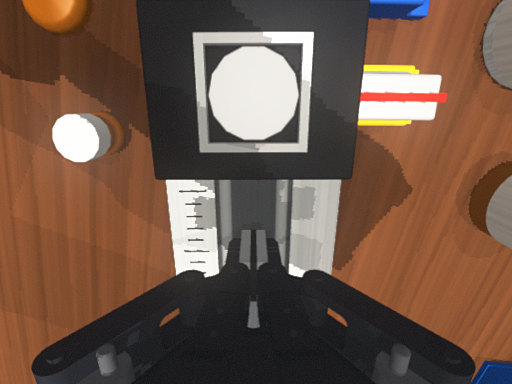

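The wrist view shows the arm centred over the yellow clamp: yellow spans rows 66–125 and the red line is at row 97. The jar is upright. It has clicked in, so I'll rise and move on to the button.

apply_moves(
  deltas=[
    {"dp": [-4, 0, -35], "rotation": [0, 0, 0]},
    {"dp": [0, 0, -40], "rotation": [0, 0, 0]},
    {"dp": [0, 0, -40], "rotation": [0, 0, 0]},
    {"dp": [0, 0, -40], "rotation": [0, 0, 0]},
    {"dp": [40, 0, 0], "rotation": [0, 0, 0]},
    {"dp": [40, 0, 0], "rotation": [0, 0, 0]},
    {"dp": [40, 0, 0], "rotation": [0, 0, 0]},
    {"dp": [40, 0, 0], "rotation": [0, 0, 0]},
  ],
)

```text
time_s: 12.92
eef_pos: [509.6, -6.4, 386.1]
ee_rot: [0.641, 0.768, 0.0, 0.0]
contact_force: [0.3, 0.8, -0.6]
opening: 0.003
grip_force: 0.0
```

apply_moves(
  deltas=[
    {"dp": [40, 0, 0], "rotation": [0, 0, 0]},
    {"dp": [40, 0, 0], "rotation": [0, 0, 0]},
    {"dp": [20, 0, 0], "rotation": [0, 0, 0]},
    {"dp": [0, 0, 0], "rotation": [0, 0, 0]},
    {"dp": [0, 0, 0], "rotation": [0, 0, 0]},
  ],
)

```text
time_s: 13.33
eef_pos: [491.9, 91.7, 385.8]
ee_rot: [0.639, 0.769, -0.0, 0.0]
contact_force: [0.2, 0.3, -0.4]
opening: 0.001
grip_force: 0.0
```

Run:
```python
from h import *
s,p,T=wrist();print(rail(s["eef_pos"]),rail(s["contact_force"]))
print([(rail(a["at"]).tolist(),round(a["confidence"],2)) for a in robot.landmark_of(p,"start_top")[:2]])
hsv=cv2.cvtColor(p["color"],cv2.COLOR_RGB2HSV);m=cv2.inRange(hsv,(45,100,40),(85,255,255));n,l,st,c=cv2.connectedComponentsWithStats(m)
for i in range(1,n):
  if st[i,4]>100: print(st[i],c[i],rail(onz(p,*c[i],142,T)))
cv2.imwrite("pics/w5.png",p["color"][:,:,::-1])
```

```text
[500.4   3.1 385.8] [ 0.2  0.2 -0.4]
[([502.6, 87.3, 141.9], 0.78)]
[238  85  33  34 880] [253.69090909 101.3625    ] [500.5  85.  142. ]
```

View pics/w5.png

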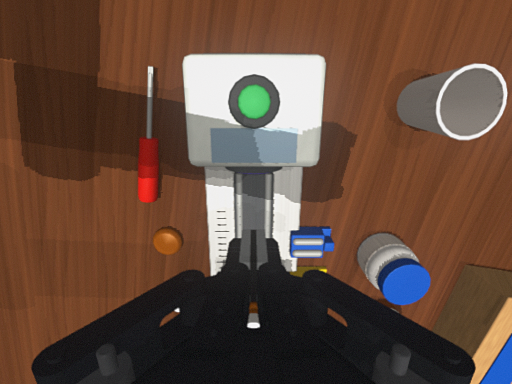

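Wrist view: green button at (254,101), which puts it at s≈85, x≈500.5. I'll move over it and go down.

apply_moves(
  deltas=[
    {"dp": [30, 0, 0], "rotation": [0, 0, 0]},
    {"dp": [30, 0, 0], "rotation": [0, 0, 0]},
    {"dp": [22, 0, 0], "rotation": [0, 0, 0]},
    {"dp": [0, 0, 20], "rotation": [0, 0, 0]},
    {"dp": [0, 0, 20], "rotation": [0, 0, 0]},
    {"dp": [0, 0, 20], "rotation": [0, 0, 0]},
    {"dp": [0, 0, 3], "rotation": [0, 0, 0]},
    {"dp": [0, 0, 0], "rotation": [0, 0, 0]},
  ],
)

```text
time_s: 14.1
eef_pos: [477.4, 170.1, 321.5]
ee_rot: [0.641, 0.767, -0.001, -0.001]
contact_force: [0.8, -0.3, 0.3]
opening: 0.003
grip_force: 0.0
```

apply_moves(
  deltas=[
    {"dp": [0, 0, 1.5], "rotation": [0, 0, 0]},
    {"dp": [0, 0, 1.5], "rotation": [0, 0, 0]},
    {"dp": [0, 0, 1], "rotation": [0, 0, 0]},
    {"dp": [0, 0, 0], "rotation": [0, 0, 0]},
  ],
)

```text
time_s: 14.43
eef_pos: [477.8, 171.2, 319.3]
ee_rot: [0.64, 0.768, 0.0, 0.0]
contact_force: [-0.1, 0.1, -0.9]
opening: -0.004
grip_force: 0.0
```

apply_moves(
  deltas=[
    {"dp": [0, 0, 1.5], "rotation": [0, 0, 0]},
    {"dp": [0, 0, 1.5], "rotation": [0, 0, 0]},
    {"dp": [0, 0, 0], "rotation": [0, 0, 0]},
  ],
)

```text
time_s: 14.68
eef_pos: [477.8, 171.4, 316.0]
ee_rot: [0.64, 0.768, 0.0, 0.0]
contact_force: [0.8, -1.3, 2.7]
opening: 0.001
grip_force: 1.1
```

apply_moves(
  deltas=[
    {"dp": [0, 0, 1.5], "rotation": [0, 0, 0]},
    {"dp": [0, 0, 1.5], "rotation": [0, 0, 0]},
    {"dp": [0, 0, 1.5], "rotation": [0, 0, 0]},
    {"dp": [0, 0, 0], "rotation": [0, 0, 0]},
  ],
)

```text
time_s: 15.02
eef_pos: [477.8, 171.4, 311.5]
ee_rot: [0.64, 0.768, 0.0, 0.0]
contact_force: [1.5, -0.0, 4.9]
opening: -0.003
grip_force: 2.4
```

apply_moves(
  deltas=[
    {"dp": [0, 0, 1], "rotation": [0, 0, 0]},
    {"dp": [0, 0, 1], "rotation": [0, 0, 0]},
    {"dp": [0, 0, 0], "rotation": [0, 0, 0]},
    {"dp": [0, 0, 0], "rotation": [0, 0, 0]},
  ],
)

```text
time_s: 15.35
eef_pos: [477.7, 171.4, 311.2]
ee_rot: [0.64, 0.768, 0.001, 0.001]
contact_force: [-4.4, -0.9, 18.8]
opening: -0.001
grip_force: 9.4
```

The force rose stiffly to 19 N with z stopped at 311, so the button is fully down. I'll release it, rise clear and check.

apply_moves(
  deltas=[
    {"dp": [0, 0, -4], "rotation": [0, 0, 0]},
    {"dp": [0, 0, -6], "rotation": [0, 0, 0]},
    {"dp": [0, 0, -20], "rotation": [0, 0, 0]},
    {"dp": [0, 0, -35], "rotation": [0, 0, 0]},
    {"dp": [-30, 0, -10], "rotation": [0, 0, 0]},
    {"dp": [-40, 0, 0], "rotation": [0, 0, 0]},
    {"dp": [0, 0, 0], "rotation": [0, 0, 0]},
    {"dp": [0, 0, 0], "rotation": [0, 0, 0]},
  ],
)

```text
time_s: 16.02
eef_pos: [490.1, 101.0, 383.9]
ee_rot: [0.642, 0.767, -0.0, -0.001]
contact_force: [-1.0, 0.3, -0.5]
opening: 0.0
grip_force: 0.0
```

Run:
```python
from h import *
p=robot.capture("scene")
for n in("carriage_tail","carriage_mark","target_clamp","start_top","sample_jar_mid","carriage_nest"):
    print(n,[(rail(a["at"]).tolist(),round(a["confidence"],2)) for a in robot.landmark_of(p,n)[:1]])
cv2.imwrite("pics/s6.png",cv2.resize(p["color"][60:345,60:440,::-1],None,fx=2,fy=2))
```

```text
carriage_tail [([505.0, -209.6, 55.5], 0.78)]
carriage_mark [([576.5, -173.1, 42.1], 0.93)]
target_clamp [([577.7, -164.6, 2.5], 0.87)]
start_top [([501.5, 83.5, 141.6], 0.69)]
sample_jar_mid [([500.5, -175.4, 87.4], 0.82)]
carriage_nest [([500.0, -174.4, 71.1], 0.87)]
```

View pics/s6.png

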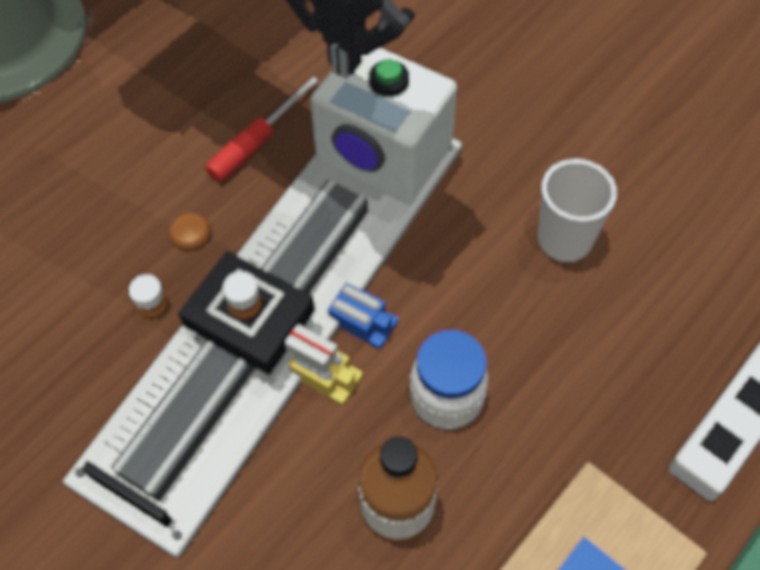

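The scene view shows the arm over the yellow clamp (315,350), the jar upright (240,292) and the green button back up (390,72). The gripper is clear and nothing else has moved.

```bash
python3 -c "
from cell import robot
print(robot.job_done())"
```

```text
the job is handed in; nothing more can be done
None
```

I've handed the job in: the carriage clicked into the yellow clamp's notch, and the start button was pressed fully down and came back up. The jar is still upright, nothing else was disturbed, and it took about 16 s; the hand-in returned no verdict.

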